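Mirror core into the kaleidoscope tube

ROBOT

A 6-joint arm with a two-finger parallel gripper is mounted at the origin on the work surface. World frame = base frame: x ahead of the robot, y to its left, z up, the work surface at z = 0. Lengths are in m, angles in rad, forces in N, time in s.
With the tool pointing down it reaches from about 0.35 to 0.8 m from the base axis. Payload 7.3 kg.
Tool frame: the origin (TCP) lies between the finger pads; the fingertips stand 22 mm ahead of it and the grasp point (between the pads) lies 3 mm ahead of it (bot.nose_length is the distance from the TCP to the fingertips, in m); y points along the fingers, x is the direction in which the jaws open and shut, and the axes are right-handed (so a half turn about y gives the same grasp; the last joint's range is limited). The gripper opens to 85 mm and grips with 20 to 120 N. Pads are 22 mm wide; open, the fingers measure 114 mm over their backs; the gripper's body (76 mm by 85 mm) begins 54 mm behind the grasp point. The pads swing forward as they close: fully open they stand 13 mm farther back than shut.
Start: joints at [1.133, 0.342, 1.524, -0, 1.275, -0.146], TCP at [0.151, 0.503, 0.253] pointing down, gripper open.
Joint ranges: [-2.53, 2.53], [-0.77, 2.02], [0.04, 2.7], [-1, 4.14], [0.28, 2.66], [-3.11, 3.11]. Speed limits (rad/s): [2.57, 2.57, 3.14, 3.14, 3.14, 3.14].

INTERFACE

Orientations are given as a unit quaternion [x, y, z, w].
In Python, from rig import bot, jaws, viewer gives the robot as it stands. Calls block until the motion is done:
- bot.move_to(position, orientation): joint-space move of the TCP to a pose.
- bot.move_straight(position, v=0.15, rot=None, until_force=None): straight line of the TCP; rot=None keeps the orientation; v is the mean speed in m/s. With until_force (N) it stops when the force on the tool has changed by that much, and returns True; else False.
- bot.move_j(angles): joint-space move.
- jaws.grip(opening, f_grip=None): opening from 0.0 (shut) to 1.0 (fully open); f_grip is the grip in N (None keeps the last); returns when the fingers have stopped.
- bot.pause(seconds).
- bot.ik(position, orientation): joint angles nearest the present ones, or None.
- viewer.camera(name): name is "side" or "top" or "wrist"; returns (picture, depth): 384x512x3 uint8, blue, green, red; 384x512 float32, m along the optical axis (not along the pixel's ray), 0 where there is no reading.
- viewer.camera_info(name): a dict with "fx", "fy", "cx", "cy" (pixels), "rvec" (rotation vector, rad) and "tvec" (3), from world to camera coordinates, as OpenCV has them. Camera axes: x right, y down, z forward; pixel columns grow to the right and rows downward; lengths in m; the calibration is good to about 2 mm. A picture is of the moment at which its call begins: read the wrist's pose just before it. camera_info takes no time and is no camera call; for the wrist camera it gives the pose at the moment of the call.
A pose or a line that the arm cannot do raises bot.Unreachable and nothing moves.
- bot.sign_off(): hands the job in, once; it reports no verdict.
Trained networks look in the newest picture that a camera, given by its name, has taken for a name from the list of things; names that differ only in an ending like _2 or _b are one class to them, and where a whole thing is asked for, a point or a joint stands for the part that bears it (a point fixed in the world has none). Each returns a list of dicts, best first, with "confidence" (0 to 1); they miss things now and then, are a little off and sometimes report something else, mostly with a low value. They report only what shows in the picture. A call takes as long as a camera call. They do not tell look-alikes from the thing itself.
- viewer.search_frame(camera, thing): "position" ([x, y, z] in m, in world coordinates, good to about 4 mm: the middle of the surface that is visible of it).
- viewer.silhouettes(camera, thing): "region" (384x512 bool, what is visible of it).
- viewer.pinpoint(camera, thing): "position" ([x, y, z] in m, in world coordinates, good to about 4 mm: a listed point, or the origin of a listed thing).
Readings, each from a call of its own:
- bot.get_clock(): time.
- bot.get_qpos(): joint angles.
- bot.get_dq(): joint speeds.
- bot.get_joint_efforts(): joint torques, N m.
- bot.get_tcp_pos(): TCP position.
- bot.get_ee_rot(): TCP orientation.
- bot.get_ft_force(): force on the tool from outside, world axes, zero at the start.
- bot.get_torque(): the same for the moment, N m.
- bot.get_opening(): opening from 0.0 (shut) to 1.0 (fully open).
Only numpy, scipy, OpenCV 4.12 (cv2) and the standard library are available. Lean on these libraries where they do the work, as an engineer would, in place of code of your own. Each camera call takes 0.05 s, during which the arm holds its last target.

TASK

Pull the thick square four-mirror core up out of the wooden rack and lower it, plug end up, into the open upright brass kaleidoscope tube until it stands upright on the tube's floor. Lower it all the way down, do not let it drop in, then let go. Leave the flat strip and the slim round rod in the rack.

Things in the scene. Friction and masses are not known exactly. Their poses are not given: they have to be found in the camera images.
- square_core_mid (a point): The core to move: a thick square bundle of four silvery mirror strips, 30 x 30 x 90 mm, with a round maple plug (20 mm diameter, 40 mm long) on top as a handle; 130 mm tall, about 0.14 kg. The point is on its axis half-way up, 65 mm above its foot (the plug spans 25 to 65 mm above the point); z towards the plug. It stands upright, at any turn, in any of the rack's three sockets.
- flat_strip_mid (a point): Bystander: a single narrow mirror strip, 18 x 5 mm, same plug and 130 mm height, in another socket; point on its axis 65 mm above its foot, z up. The rack: a fixed brown wooden block 85 x 260 mm, 45 mm high, left or right on the bench, long side within 18 degrees of y. Its three round sockets, in a row 80 mm apart, are 48 mm wide, 40 mm deep, floor 5 mm above the bench.
- round_rod_mid (a point): Bystander: a slim round silvery rod, 12 mm diameter, same plug and 130 mm height, in the remaining socket of the rack, so that its top, like the others', is 135 mm above the bench. The point is on its axis, 65 mm above its foot; z up.
- tube_mouth (a point): The place to put it: a fixed upright brass tube, open on top, 70 mm outer and 62 mm inner diameter, in a wooden foot ring (92 mm wide, 12 mm high), on the other side of the bench from the rack. The point is the centre of its mouth at rim height, 81 mm above the bench; its inner floor is 75 mm below the point; z up. A seated core's plug is wholly above the rim.
Mind the look-alikes: they are no part of the job. Of the things shaped like the part that bears tube_mouth, the brass one is meant.

How it is judged:
On the way:
1. the square core is pulled up clear of the rack (height (world z) of square_core_mid above 0.125 m), for 0.1 s.
At the end, for the whole second after the job is handed in: The square core stands on the tube's floor (its centre within 20 mm of the tube's axis and no more than 10 mm above its seated height), plug up, within 10 degrees of upright, released and at rest; the flat strip and the round rod are still in their sockets within 30 mm of where they were (horizontal distance between square_core_mid and tube_mouth below 0.02 m and z of square_core_mid in the frame of tube_mouth below 0 m and angle between square_core_mid's own z axis and vertical below 0.18 rad and linear speed of square_core below 0.03 m/s and distance of each of flat_strip_mid, round_rod_mid from where it was at the start of the episode below 0.03 m); the robot touches nothing.
It fails at once if the flat strip or the round rod is pulled from its socket or knocked about (moved over 40 mm) (distance of any of flat_strip_mid, round_rod_mid from where it was at the start of the episode above 0.04 m).
It fails at once if the square core is dropped into the tube (faster than 0.8 m/s inside it, a fall of over 30 mm) (horizontal distance between square_core_mid and tube_mouth below 0.03 m and z of square_core_mid in the frame of tube_mouth below 0.06 m and linear speed of square_core above 0.8 m/s).
It also fails if it takes over 38 s, if anything falls off the work surface, if the arm or the gripper's body presses on something with over 40 N, if the wrist force passes 120 N, or if a joint passes its speed limit or range.

## Working session

There is one attempt and no reset: what is moved stays moved. The work goes in short steps, each a Python script; the robot and the scene stay as the last script left them, time stands still between calls to the robot, and variables do not carry over. Pictures are saved under pics/ and viewed, and the job is handed in when it is done.

```bash
mkdir -p pics; ls; cat > h.py <<'E'
import numpy as np,cv2
from rig import bot,jaws,viewer
def px2w(cam,d,u,v,info=None):
    i=info or viewer.camera_info(cam); R=cv2.Rodrigues(np.array(i["rvec"],float))[0]; t=np.array(i["tvec"],float).ravel()
    c=np.array([(u-i["cx"])/i["fx"]*d,(v-i["cy"])/i["fy"]*d,d]); return R.T@(c-t)
def cloud(cam,dep):
    i=viewer.camera_info(cam); R=cv2.Rodrigues(np.array(i["rvec"],float))[0]; t=np.array(i["tvec"],float).ravel()
    v,u=np.mgrid[:384,:512]; c=np.stack([(u-i["cx"])/i["fx"]*dep,(v-i["cy"])/i["fy"]*dep,dep],-1)
    return (c-t)@R
E
python3 - <<'E'
from h import *
print(bot.get_clock())
for c in ["top","side"]:
    p,d=viewer.camera(c); cv2.imwrite(f"pics/{c}0.png",p); np.save(f"{c}0.npy",d)
    for n in ["square_core_mid","flat_strip_mid","round_rod_mid","tube_mouth"]:
        print(c,n,[(np.round(r["position"],3),round(r["confidence"],2)) for r in viewer.pinpoint(c,n)])
print(bot.get_clock(), bot.get_ee_rot())
E
```

```text
pics
0.0
top square_core_mid [(array([0.528, 0.213, 0.068]), 0.81), (array([0.538, 0.135, 0.071]), 0.41)]
top flat_strip_mid [(array([0.511, 0.289, 0.067]), 0.48)]
top round_rod_mid [(array([0.538, 0.134, 0.067]), 0.56)]
top tube_mouth [(array([ 0.5  , -0.01 ,  0.082]), 0.95), (array([ 0.482, -0.146,  0.086]), 0.67)]
side square_core_mid [(array([0.524, 0.214, 0.067]), 0.67)]
side flat_strip_mid [(array([0.514, 0.288, 0.068]), 0.72)]
side round_rod_mid [(array([0.535, 0.136, 0.068]), 0.91)]
side tube_mouth [(array([ 0.479, -0.148,  0.081]), 0.76), (array([ 0.5  , -0.004,  0.081]), 0.65)]
0.5 [-0.56738997 -0.42197908  0.42198324  0.5673909 ]
```

View pics/top0.png

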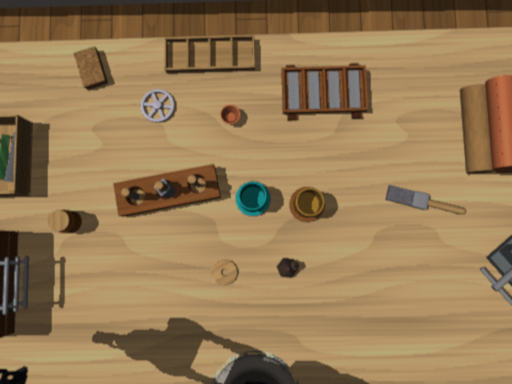

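View pics/side0.png

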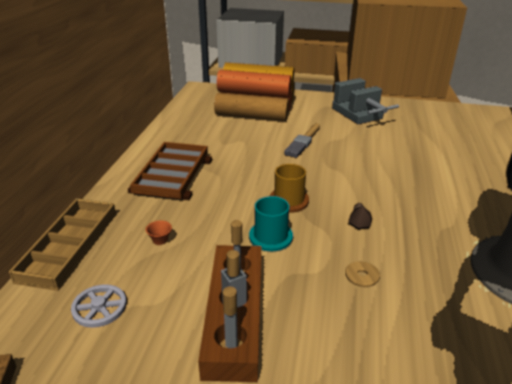

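```bash
python3 - <<'E'
from h import *
from scipy.spatial.transform import Rotation as Ro
print(Ro.from_quat(bot.get_ee_rot()).as_matrix().round(3))
p=cv2.imread("pics/top0.png");d=np.load("top0.npy");W=cloud("top",d)
def proj(c,P):
    i=viewer.camera_info(c);K=np.array([[i["fx"],0,i["cx"]],[0,i["fy"],i["cy"]],[0,0,1.]])
    return cv2.projectPoints(np.array(P,float).reshape(-1,3),np.array(i["rvec"],float),np.array(i["tvec"],float),K,None)[0].reshape(-1,2)
q=proj("top",[[.526,.213,.135],[.512,.289,.135],[.537,.135,.135],[.5,-.007,.081],[.48,-.147,.081]]);print(q.round())
for c in["side"]: print(proj(c,[[.526,.213,.135],[.512,.289,.135],[.537,.135,.135],[.5,-.007,.081],[.48,-.147,.081]]).round())
ok=(d>0)
for n,(x,y) in dict(core=(.526,.213),flat=(.512,.289),rod=(.537,.135)).items():
    m=ok&(np.hypot(W[...,0]-x,W[...,1]-y)<.03)&(abs(W[...,2]-.135)<.008)
    print(n,m.sum(),W[m].mean(0).round(4),W[m].min(0).round(3),W[m].max(0).round(3))
for x,y in((.5,-.007),(.48,-.147)):
    m=ok&(np.hypot(W[...,0]-x,W[...,1]-y)<.05)&(abs(W[...,2]-.081)<.006)
    P=W[m][:,:2]; A=np.c_[2*P,np.ones(len(P))];s=np.linalg.lstsq(A,(P**2).sum(1),rcond=None)[0]
    print(m.sum(),s[:2].round(4),np.sqrt(s[2]+s[0]**2+s[1]**2).round(4),p[m].mean(0), (P.min(0)+P.max(0))/2)
E
```

```text
[[ 0.288 -0.    -0.958]
 [ 0.958 -0.     0.288]
 [-0.    -1.     0.   ]]
[[157. 184.]
 [125. 190.]
 [191. 178.]
 [252. 195.]
 [310. 202.]]
[[232. 254.]
 [228. 290.]
 [236. 223.]
 [272. 205.]
 [291. 171.]]
core 58 [0.5221 0.2102 0.1339] [0.513 0.202 0.127] [0.531 0.219 0.138]
flat 59 [0.5077 0.289  0.1337] [0.499 0.281 0.128] [0.516 0.299 0.139]
rod 56 [0.5346 0.1332 0.1343] [0.526 0.124 0.131] [0.543 0.142 0.139]
149 [ 0.4973 -0.0069] 0.0328 [103.46308725 104.54362416  17.18120805] [ 0.49741306 -0.00676393]
147 [ 0.4795 -0.1464] 0.0327 [ 36.87755102  88.41496599 119.42176871] [ 0.47947898 -0.14647488]
```

```bash
python3 - <<'E'
import cv2,numpy as np
p=cv2.imread("pics/top0.png")[150:230,105:340]
s=cv2.imread("pics/side0.png")[150:380,190:320]
a=cv2.resize(p,None,fx=3.4,fy=3.4,interpolation=cv2.INTER_CUBIC);b=cv2.resize(s,None,fx=1.4,fy=1.4)
c=np.zeros((272+b.shape[0],799,3),np.uint8);c[:272,:a.shape[1]]=a[:,:799];c[272:,:b.shape[1]]=b;cv2.imwrite("pics/crop0.png",c[:600])
E
python3 - <<'E'
from h import *
from scipy.spatial.transform import Rotation as Ro
a=np.array([.535-.508,.133-.289,0]);a/=np.linalg.norm(a); x=np.array([-a[1],a[0],0]); y=np.array([0,0,-1.])
best=[]
for s in(1,-1):
    X=s*x; q=Ro.from_matrix(np.c_[X,y,np.cross(X,y)]).as_quat()
    for P in([.523,.211,.30],[.48,-.1465,.3]):
        print(s,q.round(4).tolist(),P,np.round(bot.ik(P,q),2) if bot.ik(P,q) is not None else None)
E
```

```text
1 [0.7045, 0.0605, -0.0605, -0.7045] [0.523, 0.211, 0.3] [ 0.25  0.38  1.33 -0.    1.43  0.08]
1 [0.7045, 0.0605, -0.0605, -0.7045] [0.48, -0.1465, 0.3] [-0.45  0.27  1.5  -0.    1.37 -0.62]
-1 [-0.0605, 0.7045, -0.7045, 0.0605] [0.523, 0.211, 0.3] [ 0.25  0.38  1.33  0.    1.43 -3.07]
-1 [-0.0605, 0.7045, -0.7045, 0.0605] [0.48, -0.1465, 0.3] [-0.45  0.27  1.5   0.    1.37  2.52]
```

View pics/crop0.png

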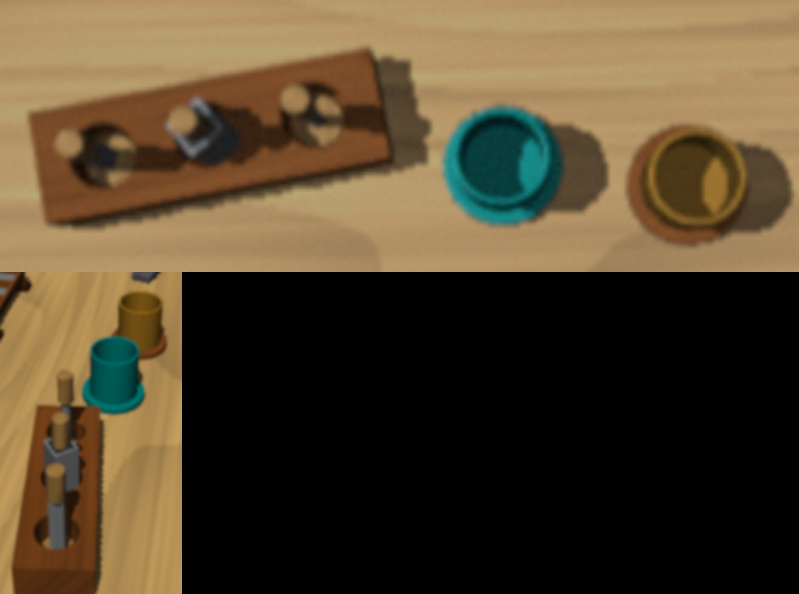

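The top picture shows the square core in the middle socket (plug at 158,184), the flat strip at (125,190) and the rod at (191,178). There are two tubes: teal at (252,195) and brass at (310,202). The brass one in its wooden ring fits the description, so the teal one is the look-alike.

```bash
python3 - <<'E'
from h import *
q=[0.7045, 0.0605, -0.0605, -0.7045]
q=(np.array(q)/np.linalg.norm(q)).tolist()
bot.move_straight([0.151,0.503,0.30],v=.2)
bot.move_to([.523,.211,.28],q)
p,d=viewer.camera("wrist"); cv2.imwrite("pics/w1.png",p)
W=cloud("wrist",d)
print(viewer.camera_info("wrist")["tvec"],bot.get_tcp_pos(),bot.get_clock())
for n in ["square_core_mid","flat_strip_mid","round_rod_mid"]:
    print(n,[(np.round(r["position"],4),round(r["confidence"],2)) for r in viewer.pinpoint("wrist",n)])
for n,(x,y) in dict(core=(.522,.210),flat=(.508,.289),rod=(.535,.133)).items():
    m=(d>0)&(np.hypot(W[...,0]-x,W[...,1]-y)<.025)&(abs(W[...,2]-.135)<.004)
    if m.sum(): print(n,m.sum(),W[m].mean(0).round(4),W[m].min(0).round(3),W[m].max(0).round(3))
E
```

```text
[-0.5513011   0.07160672  0.43907061] [0.52244215 0.21203784 0.28007844] 2.6583
square_core_mid [(array([0.5301, 0.2107, 0.0711]), 0.76), (array([0.5089, 0.2917, 0.0698]), 0.54)]
flat_strip_mid [(array([0.509 , 0.2906, 0.0712]), 0.87)]
round_rod_mid [(array([0.536 , 0.1334, 0.0705]), 0.81)]
core 302 [0.5234 0.2141 0.1358] [0.514 0.204 0.132] [0.533 0.223 0.138]
flat 368 [0.5091 0.292  0.1359] [0.5   0.283 0.134] [0.519 0.302 0.138]
rod 260 [0.5357 0.1371 0.1355] [0.526 0.127 0.131] [0.545 0.146 0.137]
```

View pics/w1.png

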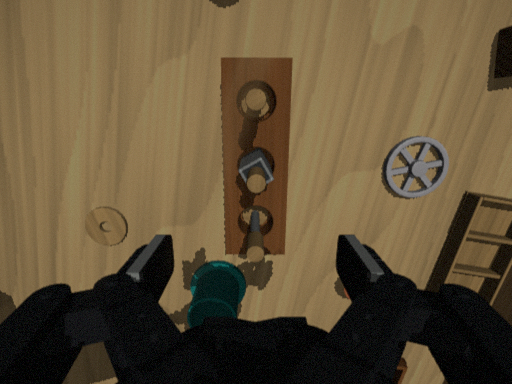

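The wrist view shows the square core's plug at (256,180), in line between the jaws, with its neighbours above and below it. They lie outside the fingers' path. I'll grasp now.

```bash
python3 - <<'E'
from h import *
bot.move_straight([.523,.2125,.28],v=.1)
print(bot.move_straight([.523,.2125,.120],v=.12,until_force=10), bot.get_tcp_pos())
print(jaws.grip(0.0,f_grip=50),bot.get_opening(),bot.get_ft_force())
bot.move_straight([.523,.2125,.17],v=.06)
bot.move_straight([.523,.2125,.31],v=.15); print(bot.get_opening(),bot.get_ft_force(),bot.get_clock())
for c in("side","wrist"):
    p,d=viewer.camera(c);cv2.imwrite(f"pics/{c}2.png",p)
    print(c,[(np.round(r["position"],4),round(r["confidence"],2)) for r in viewer.pinpoint(c,"square_core_mid")])
E
python3 -c "
import cv2,numpy as np
a=[cv2.imread(f'pics/{c}2.png') for c in('side','wrist')]
cv2.imwrite('pics/m2.png',cv2.resize(np.hstack(a),(800,300)))"
```

```text
False [0.52340219 0.21260951 0.12072955]
False 0.22026540633566882 [-0.64760673  0.4960224   0.71737106]
0.22286920517305225 [ 0.25684567  0.5203318  -1.94615534] 7.225
side [(array([0.5214, 0.2111, 0.2577]), 0.89)]
wrist [(array([0.5251, 0.2132, 0.2574]), 0.55), (array([0.5103, 0.2937, 0.0691]), 0.19)]
```

View pics/m2.png

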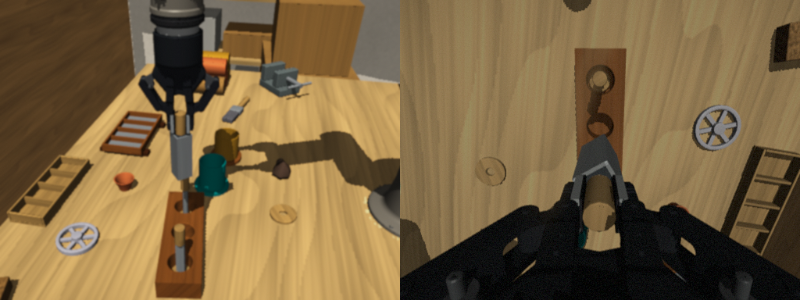

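Core is held upright and both bystanders are still in the rack. Next, carry it to the brass tube.

```bash
python3 - <<'E'
from h import *
bot.move_straight([.48,-.147,.31],v=.15)
bot.move_straight([.48,-.147,.225],v=.12)
bot.pause(.2); print(bot.get_tcp_pos(),bot.get_opening(),bot.get_clock())
for c in("side","top","wrist"):
    p,d=viewer.camera(c);cv2.imwrite(f"pics/{c}3.png",p)
    print(c,[(np.round(r["position"],4),round(r["confidence"],2)) for r in viewer.pinpoint(c,"square_core_mid")])
E
python3 -c "
import cv2,numpy as np
a=[cv2.imread(f'pics/{c}3.png') for c in('side','wrist')]
cv2.imwrite('pics/m3.png',cv2.resize(np.hstack([a[0][60:252,160:416],a[1][::2,::2]]),(800,300)))"
```

```text
[ 0.48031569 -0.14714119  0.22572485] 0.219514166824501 11.05
side [(array([ 0.4778, -0.145 ,  0.1735]), 0.67)]
top [(array([ 0.486 , -0.1467,  0.1757]), 0.44)]
wrist [(array([ 0.4856, -0.1465,  0.1753]), 0.57)]
```

View pics/m3.png

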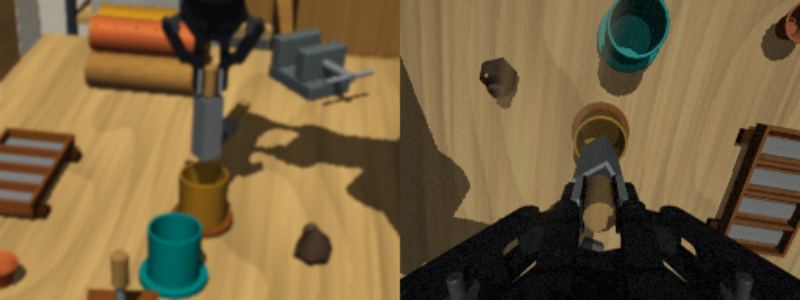

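The core hangs upright above the brass tube, aligned in both views.

```bash
python3 - <<'E'
from h import *
print(bot.move_straight([.48,-.147,.135],v=.06,until_force=8), bot.get_tcp_pos())
print(bot.move_straight([.48,-.147,.112],v=.02,until_force=5), bot.get_tcp_pos(),bot.get_ft_force(),bot.get_clock())
for c in("side","wrist"):
    p,d=viewer.camera(c);cv2.imwrite(f"pics/{c}4.png",p)
    print(c,[(np.round(r["position"],4),round(r["confidence"],2)) for r in viewer.pinpoint(c,"square_core_mid")])
E
python3 -c "
import cv2,numpy as np
a=[cv2.imread(f'pics/{c}4.png') for c in('side','wrist')]
cv2.imwrite('pics/m4.png',cv2.resize(np.hstack([a[0][60:252,160:416],a[1][::2,::2]]),(800,300)))"
```

```text
False [ 0.48020481 -0.14708847  0.13533154]
True [ 0.48003295 -0.14697322  0.12112478] [0.14776232 0.76266345 4.66888654] 13.7333
side [(array([ 0.4783, -0.1445,  0.0684]), 0.57)]
wrist [(array([ 0.4868, -0.1478,  0.0699]), 0.8)]
```

View pics/m4.png

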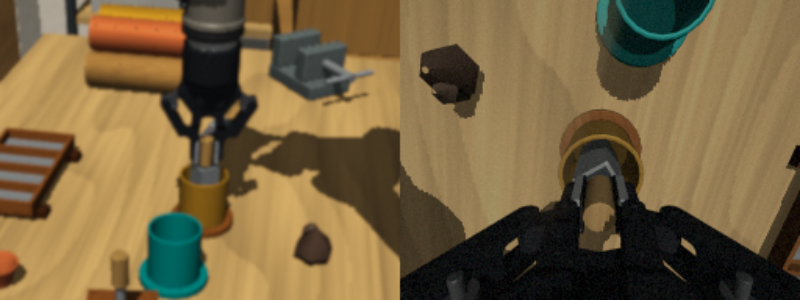

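Contact came at TCP z 0.121, where 0.121–0.122 was expected for the floor, and the core's mid is at about 0.069–0.070 against a seated 0.071. The core is on the tube floor, so I'll release it.

```bash
python3 - <<'E'
from h import *
jaws.grip(0.5); bot.pause(.2)
bot.move_straight([.48,-.147,.19],v=.06)
bot.move_straight([.48,-.147,.29],v=.15)
bot.move_straight([.40,-.30,.32],v=.25)
for c in("side","top"):
    p,d=viewer.camera(c);cv2.imwrite(f"pics/{c}5.png",p);W=cloud(c,d)
    for n in ["square_core_mid","flat_strip_mid","round_rod_mid"]:
        print(c,n,[(np.round(r["position"],4),round(r["confidence"],2)) for r in viewer.pinpoint(c,n)])
m=(d>0)&(np.hypot(W[...,0]-.48,W[...,1]+.147)<.03)&(abs(W[...,2]-.136)<.006); print(m.sum(),W[m].mean(0) if m.any() else 0)
print(bot.get_clock(),bot.get_tcp_pos(),bot.get_ft_force())
E
python3 -c "
import cv2,numpy as np
a=[cv2.imread(f'pics/{c}5.png') for c in('side','top')]
cv2.imwrite('pics/m5.png',cv2.resize(np.hstack([a[0][120:312,160:416],a[1][110:302,100:356]]),(800,300)))"
```

```text
side square_core_mid [(array([ 0.4789, -0.1471,  0.0653]), 0.82)]
side flat_strip_mid []
side round_rod_mid [(array([0.5371, 0.1405, 0.0695]), 0.63)]
top square_core_mid [(array([ 0.4838, -0.1461,  0.0712]), 0.46)]
top flat_strip_mid [(array([0.5065, 0.2903, 0.067 ]), 0.48)]
top round_rod_mid [(array([0.5362, 0.1329, 0.0697]), 0.74)]
61 [ 0.47897502 -0.14807893  0.13492382]
17.8667 [ 0.40027815 -0.29951941  0.32002725] [-0.18076404  0.46177722 -0.01793979]
```

View pics/m5.png

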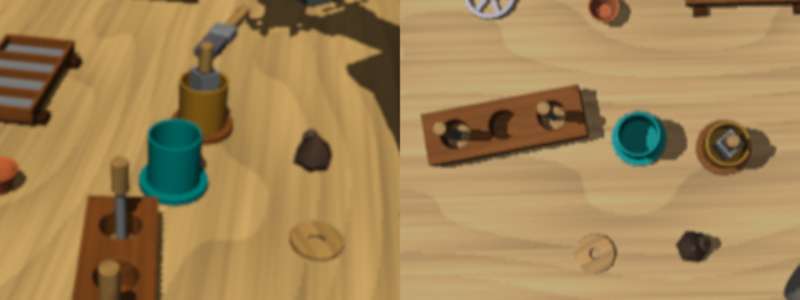

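The core stands upright in the brass tube, the middle socket is empty, both bystanders are in place, and the arm is clear.

```bash
python3 -c "
from rig import bot
bot.sign_off()"
```

```text
the job is handed in; nothing more can be done
```

I pulled the square core from the rack's middle socket and lowered it into the brass tube, not the teal look-alike. Floor contact came at the expected height. I then released it, moved the arm clear and signed off at about 18 s of the 38 s limit.

- **Core:** the last check put its plug top at (0.479, -0.148, 0.135), about 2 mm from my measured tube axis at (0.480, -0.147). That is within about 1 mm of the seated height, and it looked upright in both views.
- **Bystanders:** the flat strip and the rod were still in their sockets. The strip was within about 5 mm of where I first measured it. For the rod, the top camera showed about 2 mm of shift and the side camera about 5 mm, which is close to the measurement error.
- **Disagreements:** the side camera network put the core's mid-point at z 0.065 and the top one at 0.071, where 0.071 is expected. The side camera network did not find the strip in the last picture, though the top camera did.

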